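# Dock a paint jar in the third gap of the keeper rack

### The job

The paint jars are kept in working order in the wooden rack, and the white-lidded jar standing in front of it belongs in the third gap, counting from the rack's right-hand end. Run a fingertip along the rack's front, pushing the keeper bar's red tab to the left past one, two, three gaps and no further, so that the third gap is wholly open and the fourth stays barred; then push the jar along the bench into the third gap until it stands against the back board. Finally push the tab back to the right until the bar is fully shut; the jar must not be lifted or tipped, and everything else stays where it is.

Things in the scene. Friction and masses are not known exactly. Their poses are not given: they have to be found in the camera images.
- rack: Fixed plywood jar rack, no floor, open towards the robot. Origin: on the bench, at the dividers' front ends, half-way along the rack; x points into the gaps (away from the robot), y left along the rack, z up. Six dividers, 6 mm thick, 42 mm high (outer two 46), from x = 0 to 84 mm, make five gaps 54 mm wide at 60 mm pitch, centred at y = -120 (first, right-hand end) ... +120 mm.
- rack_back (a point): Point on the front face of the rack's back board, half-way along the rack, 29 mm up (x = 84, y = 0 in the rack's frame; its axes are the rack's). The board is 58 mm high. A jar pushed fully home touches it: the white-lidded jar's axis is then 60 mm behind the dividers' front ends.
- keeper (a joint): Keeper bar, aluminium, 300 mm long, 4 mm thick (rack x = 5 to 9 mm), 20 to 34 mm above the bench, slides along the rack's y across the gaps' mouths. In m: 0 = shut (stop), grows to the left, stop at 0.24. Its right-hand end is at y = -0.150 + value; it bars all to the left of that. Third gap wholly open at 0.177; never beyond 0.205. Starts at 0 to 0.05. Friction 1.5 N; stays where left.
- keeper_tab (a point): Centre of the keeper bar's red upright tab, 61 mm above the bench: a plate 24 mm along the rack's x, 7 mm along its y, from 44 to 78 mm above the bench, clear above the dividers. At x = 7 mm, y = -136 mm + joint value in the rack's frame (14 mm left of the bar's right-hand end). Push its right face to open, its left face to shut.
- white_jar_mid (a point): Centre (26 mm up) of the loose paint jar with white ribbed lid and grey label: upright, 48 mm diameter, 52 mm high, about 0.12 kg. At the start its axis is 60 to 74 mm in front of the dividers' front ends and up to 55 mm left or 70 mm right of the third gap's middle.
- bronze_jar: Bystander: bronze paint jar with black lid, 48 mm diameter, 66 mm high, standing home in the first or fourth gap. Origin at its underside.
- grey_jar: Bystander: clear jar of grey paint, 46 mm diameter, 60 mm high, standing home in the fourth or first gap (the other one). Origin at its underside.
- sanding_block: Bystander: wooden sanding block 43 x 71 x 24 mm lying on the bench to the right of the work, near the bench's front edge. Origin at its underside.
- paint_tube: Bystander: red paint tube 34 x 131 x 23 mm lying on the bench well to the left of the work. Origin at its underside.
Not all that is in view belongs to the job. What is shaped like the part that bears white_jar_mid but blue or green is not meant.

How it is judged:
On the way, in this order (a step that is already met when the one before it is completed fails the run):
1. the keeper bar has been pushed to the left until the third gap is open and the fourth is still barred, the white-lidded jar still in front of the rack (value of joint keeper between 0.175 and 0.205 m and x of white_jar_mid in the frame of rack below 0 m), for 0.2 s.
2. the white-lidded jar stands in the third gap against the back board (x of white_jar_mid in the frame of rack above 0.054 m and y of white_jar_mid in the frame of rack between -0.008 and 0.008 m), for 0.2 s.
At the end, for the whole second after the job is handed in: The white-lidded jar stands upright and at rest in the third gap, its axis within about 5 mm of touching the back board, and the keeper bar is shut to within 8 mm (all of step 2 and angle between white_jar_mid's own z axis and vertical below 0.1 rad and linear speed of white_jar below 0.01 m/s and value of joint keeper below 0.008 m).
It fails at once if the white-lidded jar is lifted off the bench (more than 8 mm) or tipped (more than 0.3 rad) (height (world z) of white_jar_mid above 0.034 m or angle between white_jar_mid's own z axis and vertical above 0.3 rad).
It fails at once if the keeper bar is pushed so far that the fourth gap is opened by more than 22 mm (value of joint keeper above 0.205 m).
It fails at once if the white-lidded jar is pushed into another gap (x of white_jar_mid in the frame of rack above 0.02 m and (y of white_jar_mid in the frame of rack above 0.03 m or y of white_jar_mid in the frame of rack below -0.03 m)).
It fails at once if another jar is moved by more than 12 mm or tipped (distance of any of bronze_jar, grey_jar from where it was at the start of the episode above 0.012 m or angle between any of bronze_jar, grey_jar's own z axis and vertical above 0.3 rad).
It fails at once if the sanding block or the paint tube is moved by more than 20 mm (distance of any of sanding_block, paint_tube from where it was at the start of the episode above 0.02 m).
It also fails if it takes over 72 s, if anything falls off the work surface, if the arm or the gripper's body presses on something with over 40 N, if the wrist force passes 120 N, or if a joint passes its speed limit or range.

### The arm

A 6-joint arm with a two-finger parallel gripper is mounted at the origin on a cart in front of the work surface, level with it; the furniture and walls round the work are solid. World frame = base frame: x ahead of the robot, y to its left, z up, the work surface at z = 0. Lengths are in m, angles in rad, forces in N, time in s.
With the tool pointing down it reaches from about 0.25 to 0.725 m from the base axis. Payload 4 kg.
Tool frame: the origin (TCP) lies on the centre line of the jaws, within the pads' length; the fingertips stand 11 mm ahead of it and the grasp point (between the pads) lies 8 mm behind it (bot.nose_length is the distance from the TCP to the fingertips, in m); z points along the fingers, y is the direction in which the jaws open and shut (so a half turn about z gives the same grasp; the last joint's range is limited). The gripper opens to 85 mm and grips with 20 to 120 N. Pads are 22 mm wide; open, the fingers measure 114 mm over their backs; the gripper's body (76 mm by 85 mm) begins 54 mm behind the grasp point. The pads swing forward as they close: fully open they stand 13 mm farther back than shut.
Start: joints at [-1.149, 0.241, 0.005, 1.335, 0, 1.571], TCP at [0.205, -0.456, 0.242] pointing down, gripper open.
Joint ranges: [-2.72, 2.72], [-1.05, 1.87], [-1.09, 1.28], [-1.99, 2.15], [-1.42, 1.44], [-3.14, 3.14]. Speed limits (rad/s): [2.79, 2.79, 3.14, 3.14, 3.14, 3.14].

### API

Orientations are given as a unit quaternion [x, y, z, w].
In Python, from workcell import bot gives the robot as it stands.
- The arm moves only by the tool play_rows, never from a script. Its argument "plan" is one flat list of numbers, 6 for each row, row after row: the shift along the tool's x, y, z in mm, then the turn, a rotation vector about the tool's x, y, z in rad. A call has 1 to 20 rows; each row shifts and turns the commanded pose from where the row before left it, along the tool's axes as they then stand; what a row does not reach is not made up. A row lasts 1/8 s, in which the tool goes at most 62.5 mm and 10.7 degrees, less where a joint would pass 70% of its speed; a pose out of reach is approached as far as the arm can. A call with a gripper value outside its range is refused whole. "hand" is the opening in per cent of the stroke, from 0 (shut) to 100 (fully open), set as the call begins (left out, the last holds). The fingers move at their own pace and stop on an object; the grip force is fixed at half the most. Time passes only in rows, so rows that do not move let the fingers close. It gives the time, the measured TCP pose, the force and the opening at its end, in the units of the state.
- bot.get_obs(): the state, without advancing time (a new reading comes with each control period).
- bot.camera(name): name is "scene" or "top" or "wrist"; returns a dict with "frame" (420x560x3 uint8, blue, green, red), "range_z" (420x560 float32, m along the optical axis (not along the pixel's ray), 0 where there is no reading), "K" (3x3 intrinsics, pixels), "cam_to_world" (4x4, takes a point from camera to world coordinates). Camera axes: x right, y down, z forward; pixel columns grow to the right and rows downward; lengths in m; the calibration is good to about 2 mm. A picture is of the moment at which its call begins.
- bot.job_done(): hands the job in, once; it reports no verdict.
Trained networks look in the newest picture that a camera, given by its name, has taken for a name from the list of things; names that differ only in an ending like _2 or _b are one class to them, and where a whole thing is asked for, a point or a joint stands for the part that bears it (a point fixed in the world has none). Each returns a list of dicts, best first, with "p" (0 to 1); they miss things now and then, are a little off and sometimes report something else, mostly with a low value. They report only what shows in the picture. A call takes as long as a camera call. They do not tell look-alikes from the thing itself.
- bot.outline_of(query, camera): "mask" (420x560 bool, what is visible of it) and "point" ([row, column] in pixels, amid what is visible of it).
The state is a dict: "clock": time; "joint_pos": joint angles; "joint_vel": joint speeds; "tau": joint torques, N m; "eef_pos": TCP position; "tool_rot": TCP orientation; "ft_force": force on the tool from outside, world axes, zero at the start; "ft_torque": the same for the moment, N m; "grip_width": finger opening in m.
Only numpy, scipy, OpenCV 4.12 (cv2) and the standard library are available. Lean on these libraries where they do the work, as an engineer would, in place of code of your own. Each camera call takes 0.05 s, during which the arm holds its last target.

## Working session

There is one attempt and no reset: what is moved stays moved. The work goes in short steps, Python scripts to look and compute and a tool call to move; the robot and the scene stay as the last step left them, time stands still between calls to the robot, and variables do not carry over. Pictures are saved under pics/ and viewed, and the job is handed in when it is done.

Besides the shell and the picture viewer there is one more tool, called as a command line: name --argument value ..., lists and objects as JSON in quotes. play_rows: Moves the arm, as the interface text tells. Its arguments: {"type":"object","properties":{"plan":{"type":"array","items":{"type":"number"}},"hand":{"type":"number"}},"required":["plan"]}

```bash
ls; mkdir -p pics; python3 - <<'E'
from workcell import bot
import cv2,numpy as np
o=bot.get_obs();print(o)
for n in ("scene","top","wrist"):
    c=bot.camera(n);cv2.imwrite(f"pics/a_{n}.png",c["frame"]);np.savez(f"a_{n}.npz",**c)
    print(n,c["K"].tolist(),np.round(c["cam_to_world"],3).tolist())
E
```

```text
pics
{'clock': 0.0, 'joint_pos': array([-1.14898729e+00,  2.41378351e-01,  3.71239284e-03,  1.33519886e+00,
       -9.77310048e-06,  1.57080787e+00]), 'joint_vel': array([ 0.00053127,  0.00021206, -0.00071945, -0.00124802, -0.00146861,
       -0.00066045]), 'tau': array([-1.64880098e-04, -3.72312856e+01,  2.52411264e+01,  1.68478943e-02,
       -2.78232068e-05, -4.02113713e-06]), 'eef_pos': array([ 0.20445154, -0.45561528,  0.24142571]), 'tool_rot': array([ 9.77842643e-01,  2.09338709e-01, -2.21297617e-04, -1.01030417e-03]), 'ft_force': array([ 0.07525566,  0.36472035, -0.03328953]), 'ft_torque': array([ 0.01270757, -0.04058451, -0.02398938]), 'grip_width': 0.08546701976319156}
scene [[397.7675313400638, 0.0, 285.3947065929188], [0.0, 397.7675313400638, 211.0631720661129], [0.0, 0.0, 1.0]] [[-0.576, -0.448, 0.684, -0.314], [-0.817, 0.31, -0.485, 0.611], [0.005, -0.838, -0.545, 0.708], [0.0, 0.0, 0.0, 1.0]]
top [[397.18662983085795, 0.0, 284.30532004832446], [0.0, 397.18662983085795, 208.3872205146035], [0.0, 0.0, 1.0]] [[0.024, -0.988, 0.155, 0.341], [-1.0, -0.024, 0.004, 0.008], [-0.0, -0.155, -0.988, 1.12], [0.0, 0.0, 0.0, 1.0]]
wrist [[306.8835609418139, 0.0, 278.2171339199867], [0.0, 306.8835609418139, 210.05959572329456], [0.0, 0.0, 1.0]] [[0.409, -0.87, -0.275, 0.276], [-0.912, -0.391, -0.122, -0.425], [-0.001, 0.301, -0.954, 0.372], [0.0, 0.0, 0.0, 1.0]]
```

View pics/a_scene.png

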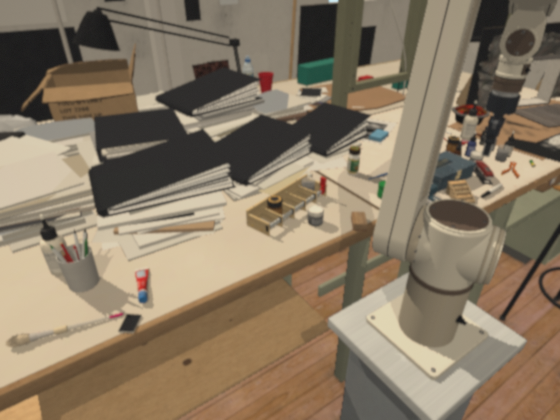

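View pics/a_top.png

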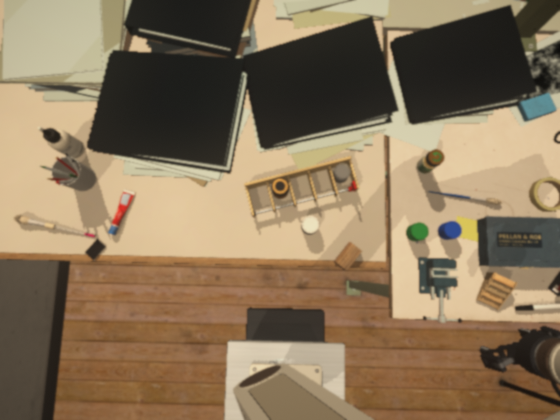

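The top view shows the rack spanning about (248,190)-(358,170). The red tab is at (353,186) and the white-lidded jar at (311,225). The green jar (418,232) and blue jar (451,230) are the look-alikes, so I choose the white one. The bronze jar (280,187) and grey jar (343,172) are in the rack.

```bash
cat > h.py <<'E'
import numpy as np,cv2
def pts(c):
    z=c["range_z"];K=c["K"];v,u=np.mgrid[0:420,0:560]
    P=np.stack([(u-K[0,2])/K[0,0]*z,(v-K[1,2])/K[1,1]*z,z],-1)
    T=c["cam_to_world"];W=P@T[:3,:3].T+T[:3,3];W[z<=0]=np.nan;return W
E
python3 - <<'E'
from workcell import bot
from h import *
for cam in("top","scene"):
    c=bot.camera(cam);W=pts(c)
    if cam=="top":
        cv2.imwrite("pics/b_crop.png",cv2.resize(c["frame"][140:280,220:400],None,fx=4,fy=4,interpolation=cv2.INTER_CUBIC))
        np.savez("top.npz",**c)
    else: cv2.imwrite("pics/b_scrop.png",cv2.resize(c["frame"][160:250,230:380],None,fx=5,fy=5,interpolation=cv2.INTER_CUBIC))
    for q in("rack","keeper","keeper_tab","white_jar_mid","bronze_jar","grey_jar","sanding_block","paint_tube"):
        for d in bot.outline_of(q,cam)[:3]:
            m=d["mask"];w=W[m];w=w[~np.isnan(w[:,0])]
            print(cam,q,round(d["p"],2),d["point"],m.sum(),np.round(np.median(w,0),3) if len(w) else None,np.round(np.percentile(w,5,axis=0),3) if len(w) else 0,np.round(np.percentile(w,95,axis=0),3)if len(w) else 0)
E
```

```text
top rack 0.75 [180.7, 312.5] 1437 [ 0.593 -0.062  0.041] [ 0.526 -0.176  0.   ] [0.646 0.107 0.059]
top keeper 0.73 [191.3, 348.1] 79 [ 0.568 -0.169  0.036] [ 0.515 -0.176  0.004] [0.579 0.024 0.077]
top keeper_tab 0.47 [193.2, 350.5] 83 [ 0.568 -0.169  0.04 ] [ 0.5   -0.176  0.03 ] [0.579 0.079 0.078]
top white_jar_mid 0.79 [228.0, 448.2] 370 [ 0.461 -0.437  0.05 ] [ 0.441 -0.462  0.01 ] [ 0.482 -0.421  0.054]
top white_jar_mid 0.68 [224.5, 308.1] 306 [ 0.465 -0.059  0.05 ] [ 0.445 -0.082  0.   ] [ 0.487 -0.038  0.053]
top white_jar_mid 0.61 [230.5, 416.7] 341 [ 0.454 -0.349  0.05 ] [ 0.434 -0.371  0.009] [ 0.475 -0.331  0.054]
top bronze_jar 0.82 [185.2, 278.9] 267 [0.562 0.026 0.064] [0.545 0.009 0.031] [0.586 0.044 0.068]
top bronze_jar 0.69 [225.5, 308.1] 266 [ 0.465 -0.058  0.05 ] [ 0.445 -0.078  0.032] [ 0.485 -0.04   0.054]
top grey_jar 0.76 [174.7, 344.6] 257 [ 0.611 -0.144  0.057] [ 0.595 -0.163  0.025] [ 0.632 -0.125  0.061]
top sanding_block 0.28 [174.7, 342.4] 258 [ 0.612 -0.144  0.057] [ 0.595 -0.163  0.026] [ 0.632 -0.125  0.061]
top paint_tube 0.89 [207.1, 122.2] 481 
[... 734 characters left out ...]
48  0.038] [ 0.443 -0.072  0.006] [ 0.481 -0.033  0.051]
scene white_jar_mid 0.31 [190.6, 319.8] 122 [ 0.564 -0.164  0.033] [ 0.499 -0.174  0.023] [0.58  0.082 0.071]
scene bronze_jar 0.76 [201.4, 275.2] 234 [0.554 0.034 0.058] [0.544 0.014 0.029] [0.581 0.051 0.066]
scene grey_jar 0.44 [181.0, 309.8] 150 [ 0.605 -0.139  0.055] [ 0.594 -0.159  0.033] [ 0.63  -0.121  0.06 ]
scene sanding_block 0.86 [222.5, 357.9] 280 [ 0.373 -0.154  0.022] [ 0.349 -0.186  0.001] [ 0.413 -0.13   0.025]
scene sanding_block 0.24 [205.1, 286.5] 1857 [ 0.57  -0.014  0.03 ] [ 0.504 -0.172  0.004] [0.632 0.119 0.057]
scene paint_tube 0.91 [280.1, 143.8] 350 [0.484 0.48  0.013] [0.431 0.459 0.005] [0.548 0.498 0.023]
```

View pics/b_crop.png

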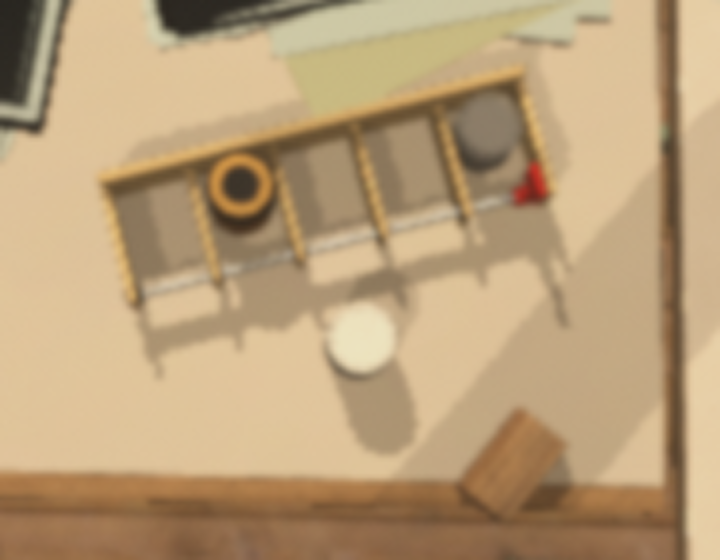

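View pics/b_scrop.png

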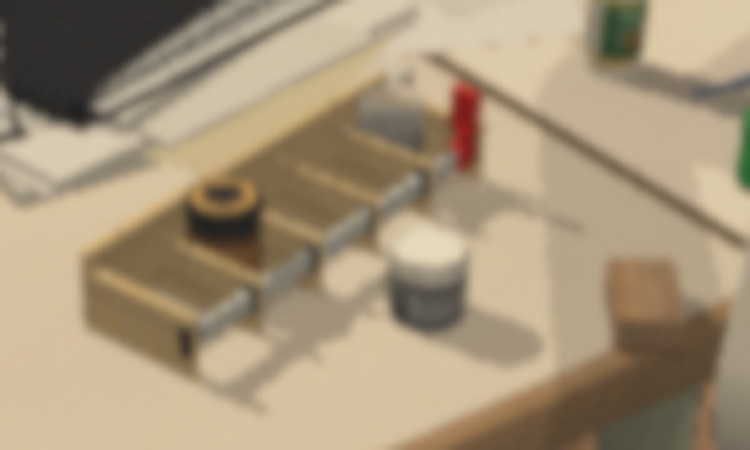

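```bash
cat > fit.py <<'E'
from h import *
from scipy.optimize import minimize
c=dict(np.load("top.npz"));W=pts(c)
# board top z 58mm: fit. use points in region
R=W[140:280,220:400].reshape(-1,3);R=R[~np.isnan(R[:,0])]
s=R[(R[:,2]>.053)&(R[:,2]<.061)&(R[:,0]>.52)&(R[:,0]<.68)&(R[:,1]>-.2)&(R[:,1]<.13)]
d=R[(R[:,2]>.037)&(R[:,2]<.049)&(R[:,0]>.48)&(R[:,0]<.66)&(R[:,1]>-.22)&(R[:,1]<.14)]
print(len(s),len(d))
# fit line robustly to board top
l=cv2.fitLine(s[:,:2].astype(np.float32),cv2.DIST_HUBER,0,1e-4,1e-4).ravel();print("board",l,np.degrees(np.arctan2(l[1],l[0])))
# divider fit: template distance
def model(p,pl):
    x,y,a=p;dx,dy=pl[:,0]-x,pl[:,1]-y
    return dx*np.cos(a)+dy*np.sin(a),-dx*np.sin(a)+dy*np.cos(a)
E
python3 - <<'E'
from fit import *
cols={}
# rasterised view of z classes in world coordinates
for p in [(0.5,-.03,.25)]:
    print(np.round(s[::8],3).tolist()[:40]);print(np.round(d[::12],3).tolist()[:60])
E
```

```text
548 556
board [ 0.1855126  -0.9826419   0.61732864 -0.07967543] -79.308975
[[0.679, -0.033, 0.054], [0.656, -0.166, 0.057], [0.653, -0.158, 0.057], [0.649, -0.138, 0.056], [0.646, -0.122, 0.056], [0.646, -0.144, 0.058], [0.643, -0.124, 0.058], [0.639, -0.108, 0.06], [0.641, -0.13, 0.055], [0.637, -0.108, 0.058], [0.638, -0.146, 0.059], [0.633, -0.094, 0.059], [0.635, -0.135, 0.058], [0.636, -0.158, 0.057], [0.631, -0.086, 0.056], [0.632, -0.147, 0.057], [0.628, -0.064, 0.057], [0.628, -0.086, 0.057], [0.629, -0.152, 0.058], [0.625, -0.053, 0.056], [0.627, -0.125, 0.054], [0.627, -0.147, 0.055], [0.622, -0.037, 0.054], [0.622, -0.059, 0.057], [0.623, -0.138, 0.06], [0.624, -0.16, 0.059], [0.619, -0.037, 0.055], [0.62, -0.13, 0.059], [0.621, -0.155, 0.059], [0.615, -0.026, 0.058], [0.617, -0.125, 0.059], [0.619, -0.147, 0.053], [0.612, -0.004, 0.055], [0.612, -0.026, 0.06], [0.615, -0.133, 0.056], [0.616, -0.16, 0.057], [0.61, -0.012, 0.055], [0.613, -0.136, 0.055], [0.612, -0.163, 0.059], [0.606, 0.002, 0.056]]
[[0.653, -0.167, 0.048], [0.647, -0.17, 0.048], [0.641, -0.132, 0.045], [0
[... 320 characters left out ...]
047], [0.595, -0.124, 0.044], [0.59, 0.001, 0.04], [0.584, 0.067, 0.047], [0.592, -0.182, 0.041], [0.586, -0.063, 0.042], [0.581, -0.002, 0.044], [0.579, -0.002, 0.04], [0.574, 0.103, 0.04], [0.58, -0.187, 0.044], [0.576, -0.127, 0.042], [0.572, -0.063, 0.038], [0.564, 0.122, 0.042], [0.57, -0.17, 0.047], [0.568, -0.127, 0.04], [0.563, -0.069, 0.042], [0.561, -0.072, 0.042], [0.557, -0.069, 0.045], [0.555, -0.069, 0.043], [0.552, -0.069, 0.041], [0.55, -0.069, 0.038], [0.545, -0.008, 0.04], [0.544, -0.075, 0.041], [0.533, 0.11, 0.046], [0.533, 0.047, 0.04], [0.526, 0.046, 0.045], [0.519, 0.109, 0.045], [0.513, 0.103, 0.047], [0.51, 0.043, 0.043], [0.501, 0.098, 0.041], [0.484, -0.05, 0.048]]
```

```bash
cat >> fit.py <<'E'
Y=np.array([-150,-90,-30,30,90,150])/1000.
def cost(p):
    x,y=model(p,d)
    e=np.maximum(np.min(abs(y[:,None]-Y),1)-.003,0)+np.maximum(-x,0)+np.maximum(x-.084,0)
    # front-end: reward points close to front
    xb,yb=model(p,s)
    m=xb>.07
    eb=np.where(m,np.maximum(.084-xb,0)+np.maximum(xb-.09,0),0)
    return np.minimum(e,.01).sum()/len(d)+np.minimum(eb,.01).sum()/max(m.sum(),1)
best=None
for x in np.arange(.50,.57,.01):
  for y in np.arange(-.07,.01,.01):
    for a in (.15,.2,.25,.3):
        r=minimize(cost,[x,y,a],method="Nelder-Mead",options=dict(initial_simplex=np.array([x,y,a])+np.array([[0,0,0],[.01,0,0],[0,.01,0],[0,0,.04]])))
        if best is None or r.fun<best.fun:best=r
p=best.x
if __name__=="__main__":
    print(best.fun,p)
    x,y=model(p,d)
    k=np.argmin(abs(y[:,None]-Y),1);ok=abs(y-Y[k])<.006
    for i in range(6):
        q=ok&(k==i);print(i,q.sum(),np.round([np.median(y[q]-Y[i]),*np.percentile(x[q],[1,5,95,99])],4))
    hsv=cv2.cvtColor(c["frame"],cv2.COLOR_BGR2HSV)
    m=((hsv[...,0]<8)|(hsv[...,0]>172))&(hsv[...,1]>150)&(W[...,2]>.044)
    m[:, :330]=0;m[:,375:]=0
    t=W[m];tx,ty=model(p,t);print("tab",len(t),np.round(np.c_[tx,ty,t[:,2]],4).tolist())
    m=(W[...,2]>.047)&(W[...,2]<.057)&(abs(W[...,0]-.465)<.04)&(abs(W[...,1]+.06)<.04)
    j=W[m];(cc,rr)=cv2.minEnclosingCircle(j[:,:2].astype(np.float32));print("jar",len(j),j.mean(0),cc,rr,model(p,np.array([[*cc]])),model(p,j.mean(0)[None]))
    # overlay
    T=np.linalg.inv(c["cam_to_world"]);im=cv2.resize(c["frame"][140:280,220:400],None,fx=4,fy=4,interpolation=cv2.INTER_CUBIC)
    ca,sa=np.cos(p[2]),np.sin(p[2])
    def pr(x,y,z):
        w=np.array([p[0]+ca*x-sa*y,p[1]+sa*x+ca*y,z,1]);q=c["K"]@(T@w)[:3];q=q[:2]/q[2];return tuple(int(v) for v in ((q-[220,140])*4+2))
    for yy in Y:
        for e in(-.003,.003): cv2.line(im,pr(0,yy+e,.042),pr(.084,yy+e,.042),(255,0,0),1)
    for xx in(0,.084): cv2.line(im,pr(xx,-.153,.042 if xx==0 else .058),pr(xx,.153,.042 if xx==0 else .058),(0,255,0),1)
    cv2.imwrite("pics/fit.png",im)
E
python3 fit.py
```

```text
548 556
board [ 0.1855126  -0.9826419   0.61732864 -0.07967543] -79.308975
0.0028352874292437245 [ 0.53049494 -0.04666453  0.28694755]
0 81 [ 0.0009 -0.0003  0.002   0.0804  0.0829]
1 69 [0.0003 0.001  0.0046 0.082  0.0831]
2 73 [0.0006 0.0005 0.0029 0.0824 0.0833]
3 67 [-0.0001  0.0018  0.0041  0.0826  0.0835]
4 70 [0.0001 0.0014 0.0045 0.083  0.084 ]
5 72 [-0.0004  0.0015  0.0051  0.0817  0.0847]
tab 36 [[0.0153, -0.1336, 0.0785], [0.015, -0.1367, 0.0761], [0.0147, -0.1319, 0.0711], [0.0125, -0.1325, 0.0799], [0.012, -0.1354, 0.0786], [0.0122, -0.1314, 0.0699], [0.0108, -0.133, 0.0743], [0.01, -0.1354, 0.0749], [0.0108, -0.1322, 0.0626], [0.0076, -0.1314, 0.0777], [0.0072, -0.1345, 0.0758], [0.0059, -0.1363, 0.0792], [0.0116, -0.1325, 0.0461], [0.0078, -0.1309, 0.0648], [0.0054, -0.1313, 0.0746], [0.0044, -0.1334, 0.0768], [0.0033, -0.1355, 0.0793], [0.0084, -0.131, 0.0489], [0.0058, -0.131, 0.0608], [0.004, -0.1323, 0.0671], [0.002, -0.133, 0.0752], [0.0012, -0.1354, 0.0759], [0.0064, -0.1313, 0.0443], [0.0045, -0.1323, 0.0517], [0.0015, -0.1316, 0.0666], [-0.0003, -0.1327, 0.0731], [-0.0016, -0.1345, 0.0768], [0.0033, -0.1298, 0.0471], [0.0015, -0.131, 0.0537], [-0.0007, -0.1315, 0.0636], [-0.0032, -0.1316, 0.0748], [-0.0041, -0.1338, 0.0761], [0.0, -0.1319, 0.046], [-0.0033, -0.1307, 0.0633], [-0.0045, -0.1327, 0.0661], [-0.0059, -0.1342, 0.0711]]
jar 241 [ 0.4667564  -0.05932298  0.05046014] (0.46663570404052734, -0.05921947956085205) 0.02440013736486435 (array([-0.06480156]), array([0.00603221])) (array([-0.06471509]), array([0.00589878]))
```

View pics/fit.png

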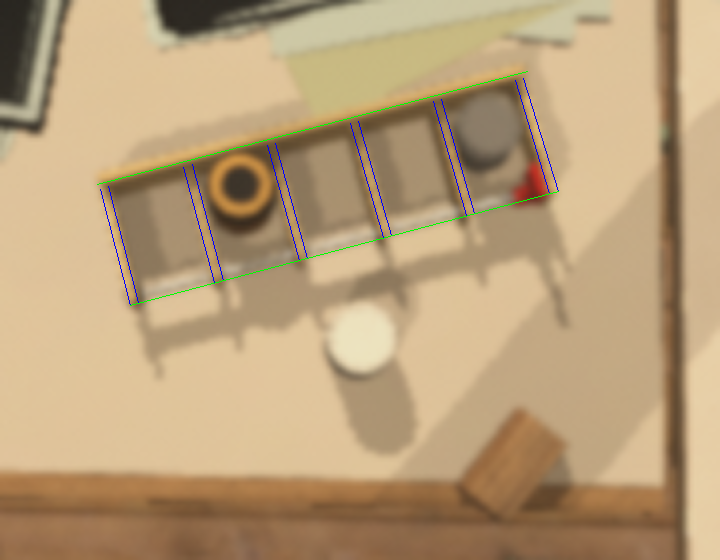

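play_rows --plan '[0,0,0,0,0,0.135,31,-8,5,0,0,0,31,-8,5,0,0,0,31,-8,5,0,0,0,31,-8,5,0,0,0,31,-8,5,0,0,0,31,-8,5,0,0,0,31,-8,5,0,0,0,31,-8,5,0,0,0,31,-8,5,0,0,0,31,-8,5,0,0,0,31,-8,5,0,0,0,31,-8,5,0,0,0,31,-8,5,0,0,0,31,-11,5,0,0,0,0,0,0,0,0,0]' --hand 0

```text
clock: 3.05
eef_pos: [0.5897, -0.2214, 0.1712]
tool_rot: [0.99, 0.145, -0.0, -0.0]
ft_force: [-1.4, -0.5, 0.3]
grip_width: 0.0
```

```bash
cat > st.py <<'E'
from workcell import bot
import numpy as np
from scipy.spatial.transform import Rotation as R
P=np.array([.5305,-.0467,.2869])
def rk(w):
    c,s=np.cos(P[2]),np.sin(P[2]);dx,dy=w[0]-P[0],w[1]-P[1];return np.array([c*dx+s*dy,-s*dx+c*dy,w[2]])
def st():
    o=bot.get_obs();M=R.from_quat(o["tool_rot"]).as_matrix()
    c,s=np.cos(P[2]),np.sin(P[2]);f=o["ft_force"]
    print("t",o["clock"],"rackTCP mm",np.round(rk(o["eef_pos"])*1000,1),"toolx yaw",np.round(np.arctan2(M[1,0],M[0,0])-P[2],4),"tilt",np.round(M[:2,2],4),"F rack",np.round([c*f[0]+s*f[1],-s*f[0]+c*f[1],f[2]],2),"w",round(o["grip_width"]*1000,1))
if __name__=="__main__": st()
E
python3 st.py; python3 - <<'E'
from workcell import bot
import cv2
cv2.imwrite("pics/w1.png",bot.camera("wrist")["frame"])
E
```

```text
t 3.05 rackTCP mm [   7.4 -184.3  171.2] toolx yaw 0.0031 tilt [-0.0008  0.0006] F rack [-1.48 -0.08  0.32] w 0.0
```

View pics/w1.png

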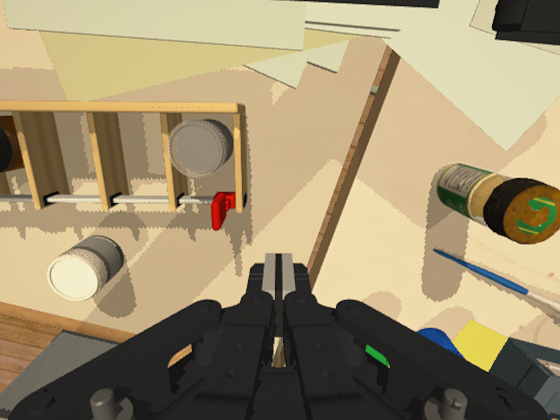

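```bash
cat > tool.py <<'E'
from workcell import bot
from h import *
from scipy.spatial.transform import Rotation as R
o=bot.get_obs();c=bot.camera("wrist");W=pts(c).reshape(-1,3);W=W[~np.isnan(W[:,0])]
T=(W-o["eef_pos"])@R.from_quat(o["tool_rot"]).as_matrix()
T=T[(abs(T[:,0])<.05)&(abs(T[:,1])<.09)&(T[:,2]<.02)&(T[:,2]>-.13)]*1000
for a in range(-110,16,6):
    q=T[(T[:,2]>=a)&(T[:,2]<a+6)]
    if len(q): print(a,len(q),np.round([q[:,1].min(),q[:,1].max(),q[:,0].min(),q[:,0].max()],1))
E
python3 tool.py
```

```text
-92 3 [-6.6 16.4 21.1 21.6]
-86 2540 [-51.2  58.   13.5  21.8]
-80 7840 [-61.1  63.    5.9  19.7]
-74 7674 [-61.2  63.    1.3  19.1]
-68 6956 [-56.5  58.3  -8.9  18.7]
-62 5696 [-51.8  53.3  -9.2  18.7]
-56 3176 [-46.2  48.4  -8.7  18.5]
-50 4216 [-42.7  43.3  -8.8  13.6]
-44 3137 [-36.5  39.2 -10.5  15. ]
-38 1806 [-31.8  34.1 -11.7  14.9]
-32 481 [-20.3  28.5  -8.   14.4]
-26 622 [-11.8  14.5 -11.1  12.2]
-20 446 [-12.5  14.8   6.4  12.3]
-14 408 [-12.4  14.6   6.4  12.5]
-8 367 [-12.3  14.7   6.3  12.2]
-2 322 [-12.4  14.8   6.6  12.1]
4 114 [-10.8  13.2   6.7  12.1]
```

play_rows --plan '[-2,0,22,0,0,0,-2,0,22,0,0,0,0,0,22,0,0,0,0,0,22,0,0,0,0,0,21,0,0,0,0,0,0,0,0,0,0,-8,0,0,0,0,0,-8,0,0,0,0,0,-8,0,0,0,0,0,-8,0,0,0,0,0,-8,0,0,0,0,0,-8,0,0,0,0,0,0,0,0,0]'

```text
schema error: expected a multiple of 6 numbers
```

```bash
python3 st.py; cat > tab.py <<'E'
from workcell import bot
from h import *
from st import rk,st
import sys
n=sys.argv[1]
for cam in("top","scene"):
    c=bot.camera(cam);W=pts(c);hsv=cv2.cvtColor(c["frame"],cv2.COLOR_BGR2HSV)
    m=((hsv[...,0]<8)|(hsv[...,0]>172))&(hsv[...,1]>150)&(W[...,2]>.05)&(W[...,2]<.085)&(abs(W[...,0]-.55)<.1)&(abs(W[...,1]+.05)<.2)
    t=np.array([rk(w) for w in W[m]])*1000
    if len(t): print(cam,len(t),"tab med",np.median(t,0).round(1),t.min(0).round(1),t.max(0).round(1))
    sl=(slice(140,280),slice(220,400)) if cam=="top" else (slice(150,250),slice(230,380))
    cv2.imwrite(f"pics/{n}_{cam}.png",cv2.resize(c["frame"][sl],None,fx=4,fy=4,interpolation=cv2.INTER_CUBIC))
    m=(W[...,2]>.046)&(W[...,2]<.056)&(hsv[...,1]<90)&(hsv[...,2]>150)
    t=np.array([rk(w) for w in W[m&(abs(W[...,0]-.5)<.12)&(abs(W[...,1]+.05)<.12)]])
    if len(t): 
        t=t[(abs(t[:,1])<.06)]; print(cam,"lid",len(t),(cv2.minEnclosingCircle(t[:,:2].astype(np.float32))),t.mean(0).round(4))
E
python3 tab.py p1
```

```text
t 3.15 rackTCP mm [   5.5 -185.4  171.9] toolx yaw 0.0006 tilt [-0.0011 -0.    ] F rack [ 0.03 -0.36  0.11] w -0.3
top 31 tab med [   4.5 -132.2   75.1] [  -6.1 -137.    50.2] [  15.3 -129.1   81.3]
top lid 241 ((-0.0643940344452858, 0.005872812122106552), 0.024058477953076363) [-0.0643  0.0057  0.0504]
scene 33 tab med [   5.  -131.5   63.7] [  -5.8 -134.4   50. ] [  14.6 -123.7   78.5]
scene lid 119 ((-0.06567361950874329, 0.007516488898545504), 0.026361051946878433) [-0.0642  0.0098  0.0498]
```

View pics/p1_scene.png

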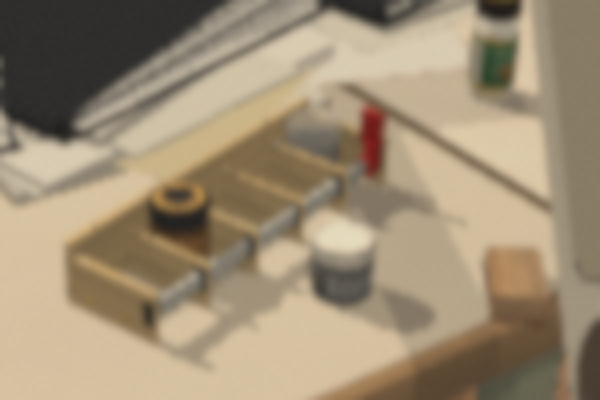

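That call was refused because of a stray number, and nothing moved. In the scene crop the tab is still at the right end at (372,140) and the jar is at (342,260).

play_rows --plan '[-2,0,22,0,0,0,-2,0,22,0,0,0,0,0,22,0,0,0,0,0,22,0,0,0,0,0,21,0,0,0,0,0,0,0,0,0,0,-8,0,0,0,0,0,-8,0,0,0,0,0,-8,0,0,0,0,0,-8,0,0,0,0,0,-8,0,0,0,0,0,-8,0,0,0,0,0,0,0,0,0,0]'

```text
clock: 4.88
eef_pos: [0.5709, -0.1773, 0.0634]
tool_rot: [0.99, 0.143, -0.0, -0.0]
ft_force: [0.2, -0.1, -0.7]
grip_width: -0.0002
```

```bash
python3 st.py;python3 tab.py p2
```

```text
t 4.875 rackTCP mm [   1.7 -136.7   63.4] toolx yaw 0.0008 tilt [-0.0002  0.0006] F rack [ 0.17 -0.18 -0.69] w -0.2
top lid 238 ((-0.06411769241094589, 0.0056317513808608055), 0.024088600650429726) [-0.0642  0.0059  0.0503]
scene 47 tab med [   4.3 -115.8   63.6] [  -8.9 -128.8   50.6] [  17.1 -110.6   77.8]
scene lid 119 ((-0.062291208654642105, 0.009011631831526756), 0.027024047449231148) [-0.0644  0.0099  0.0496]
```

View pics/p2_scene.png

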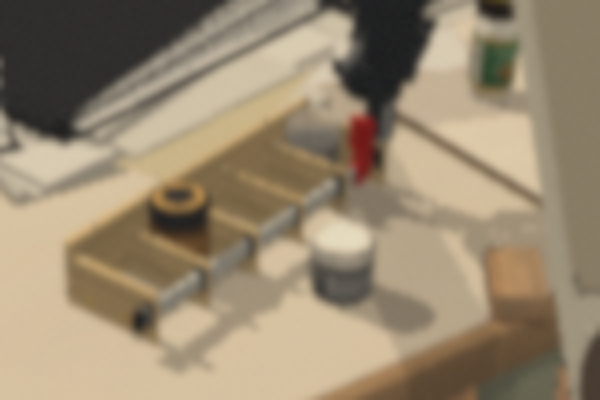

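play_rows --plan '[0,-9,0,0,0,0,0,-10,0,0,0,0,0,-10,0,0,0,0,0,-10,0,0,0,0,0,-10,0,0,0,0,0,-10,0,0,0,0,0,-10,0,0,0,0,0,-10,0,0,0,0,0,-10,0,0,0,0,0,-10,0,0,0,0,0,-10,0,0,0,0,0,-10,0,0,0,0,0,-10,0,0,0,0,0,-10,0,0,0,0,0,-10,0,0,0,0,0,-6,0,0,0,0,0,0,0,0,0,0]'

```text
clock: 7.1
eef_pos: [0.5263, -0.0288, 0.0631]
tool_rot: [0.99, 0.143, -0.001, -0.0]
ft_force: [-0.2, 0.3, 0.1]
grip_width: 0.0001
```

```bash
python3 st.py;python3 tab.py p3
```

```text
t 7.1 rackTCP mm [ 1.1 18.4 63.1] toolx yaw 0.0008 tilt [-0.0016  0.0006] F rack [-0.12  0.33  0.12] w 0.1
scene 55 tab med [ 4.4 39.7 66.5] [-6.9 30.9 50.1] [17.9 45.5 78.3]
scene lid 46 ((-0.06126275286078453, 0.00766314473003149), 0.024296781048178673) [-0.0596  0.0162  0.0502]
```

View pics/p3_scene.png

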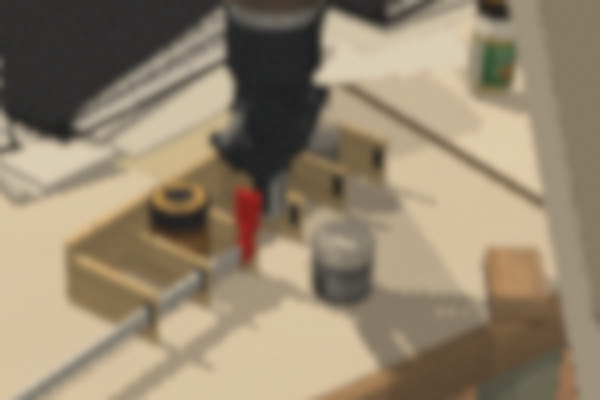

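The bar now stands at about 172 mm, with the tab at (248,225) in the crop. It needs roughly another 17 mm.

play_rows --plan '[0,-5,0,0,0,0,0,-5,0,0,0,0,0,-4,0,0,0,0,0,-3,0,0,0,0,0,0,0,0,0,0,0,0,0,0,0,0]'

```text
clock: 7.95
eef_pos: [0.5227, -0.0129, 0.0635]
tool_rot: [0.99, 0.143, 0.0, -0.0]
ft_force: [0.8, -0.0, -0.1]
grip_width: 0.0001
```

```bash
python3 st.py;python3 tab.py p4
```

```text
t 7.95 rackTCP mm [ 2.1 34.7 63.5] toolx yaw 0.0002 tilt [0.0007 0.0007] F rack [ 0.74 -0.26 -0.09] w 0.1
scene 59 tab med [ 5.8 56.3 67.1] [-4.9 49.4 50.1] [20.1 61.5 79.8]
scene lid 29 ((-0.06182735040783882, 0.009724282659590244), 0.02499193698167801) [-0.0537  0.0149  0.05  ]
```

play_rows --plan '[0,6,0,0,0,0,0,6,-15,0,0,0,0,0,-25,0,0,0,-20,3,0,0,0,0,-24,4,0,0,0,0,-24,4,0,0,0,0,-24,4,0,0,0,0,-22,2,0,0,0,0,0,0,0,0,0,0]' --hand 14

```text
clock: 9.18
eef_pos: [0.42, -0.0738, 0.1033]
tool_rot: [0.99, 0.142, -0.0, -0.0]
ft_force: [1.3, 0.1, 0.0]
grip_width: 0.0127
```

```bash
python3 st.py;python3 tab.py p5; python3 tool.py | tail -8
```

```text
t 9.175 rackTCP mm [-113.7    5.3  103.3] toolx yaw -0.0018 tilt [-0.0008  0.0003] F rack [ 1.31 -0.29  0.04] w 12.7
top 25 tab med [ 6.7 53.4 75. ] [-4.7 49.7 50.5] [17.  57.6 79.8]
top lid 66 ((-0.05857819691300392, 0.01638861373066902), 0.01955566182732582) [-0.0573  0.0195  0.0503]
scene 53 tab med [ 5.5 57.6 65.3] [-6.7 49.  50.3] [19.9 60.3 77. ]
scene lid 122 ((-0.06514662504196167, 0.008430599234998226), 0.02548537589609623) [-0.0644  0.0101  0.0495]
-32 574 [-32.   34.4  -9.5  14.5]
-26 743 [-12.6  20.6 -11.1  12.4]
-20 468 [-18.5  20.7 -10.9  12.3]
-14 475 [-18.4  20.8  -5.9  12.3]
-8 404 [-18.6  20.8  -9.9  12.1]
-2 358 [-18.3  20.4  -4.2  12.3]
4 148 [-16.7  18.9 -10.   11.9]
10 33 [ -4.9   7.2 -10.    0.1]
```

View pics/p5_top.png

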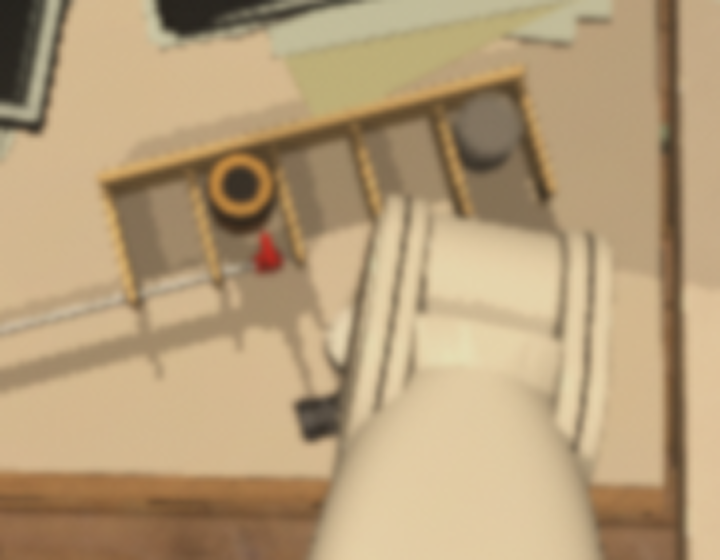

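View pics/p5_scene.png

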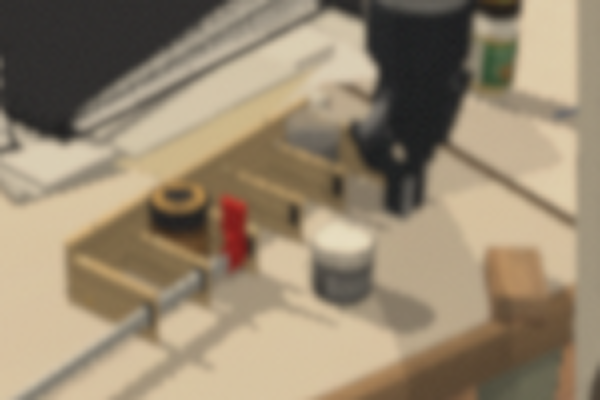

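play_rows --plan '[0,0,17,0,0,0,0,0,17,0,0,0,0,0,17,0,0,0,0,0,16,0,0,0,0,0,0,0,0,0,4,0,0,0,0,0,4,0,0,0,0,0,4,0,0,0,0,0,4,0,0,0,0,0,4,0,0,0,0,0,0,0,0,0,0,0]'

```text
clock: 10.7
eef_pos: [0.4404, -0.0675, 0.0362]
tool_rot: [0.99, 0.143, -0.0, -0.0]
ft_force: [-1.5, 0.1, 0.9]
grip_width: 0.0119
```

```bash
python3 st.py;python3 tab.py p6;python3 - <<'E'
from workcell import bot
import cv2
cv2.imwrite("pics/w6.png",bot.camera("wrist")["frame"])
E
```

```text
t 10.7 rackTCP mm [-92.3   5.6  36.2] toolx yaw 0.0001 tilt [-0.0003  0.0002] F rack [-1.38  0.49  0.88] w 11.9
top 24 tab med [ 6.4 53.2 76.1] [-4.6 49.6 51.3] [18.1 57.7 78.8]
scene 51 tab med [ 5.1 57.3 65.7] [-6.4 49.8 50.2] [18.3 60.5 77.7]
scene lid 45 ((-0.05456465482711792, 0.01218359638005495), 0.022739581763744354) [-0.052   0.018   0.0497]
```

View pics/w6.png

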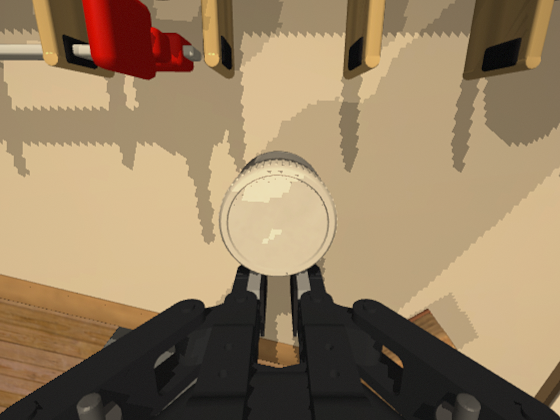

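play_rows --plan '[4,0.8,0,0,0,0,4,0.8,0,0,0,0,4,0.8,0,0,0,0,4,0.8,0,0,0,0,4,0.8,0,0,0,0,4,0.8,0,0,0,0,4,0.8,0,0,0,0,0,0,0,0,0,0]'

```text
clock: 11.85
eef_pos: [0.4696, -0.0651, 0.0363]
tool_rot: [0.99, 0.143, 0.0, 0.0]
ft_force: [-0.2, 0.6, 0.4]
grip_width: 0.0123
```

```bash
python3 st.py;python3 - <<'E'
from workcell import bot
import cv2
cv2.imwrite("pics/w7.png",bot.camera("wrist")["frame"])
E
```

```text
t 11.85 rackTCP mm [-63.6  -0.4  36.3] toolx yaw 0.0 tilt [0.001 0.   ] F rack [-0.06  0.66  0.36] w 12.3
```

View pics/w7.png

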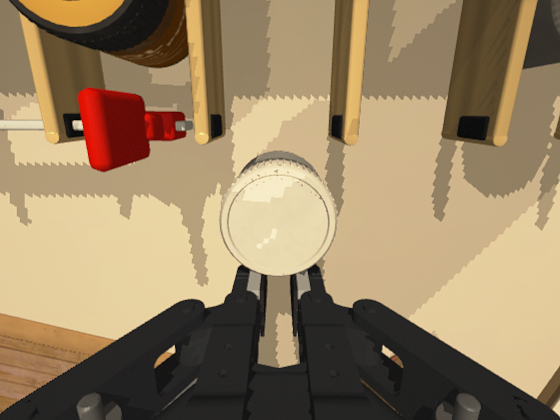

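The jar sits centred in the cradle at column 277. The third gap's divider faces are at about columns 210 and 345, so their midpoint is 277. The bar end at (190,127) is clear, so I push in.

play_rows --plan '[5,0,0,0,0,0,5,0,0,0,0,0,5,0,0,0,0,0,5,0,0,0,0,0,5,0,0,0,0,0,5,0,0,0,0,0,5,0,0,0,0,0,5,0,0,0,0,0,0,0,0,0,0,0]'

```text
clock: 13.02
eef_pos: [0.5082, -0.0535, 0.0363]
tool_rot: [0.99, 0.143, 0.001, -0.0]
ft_force: [-0.0, 0.5, 0.1]
grip_width: 0.012
```

```bash
python3 st.py
```

```text
t 13.025 rackTCP mm [-23.3  -0.3  36.3] toolx yaw 0.0002 tilt [0.0013 0.0003] F rack [0.12 0.53 0.15] w 12.0
```

play_rows --plan '[5,0,0,0,0,0,5,0,0,0,0,0,5,0,0,0,0,0,5,0,0,0,0,0,5,0,0,0,0,0,5,0,0,0,0,0,5,0,0,0,0,0,3,0,0,0,0,0,0,0,0,0,0,0]'

```text
clock: 14.15
eef_pos: [0.5443, -0.0428, 0.0363]
tool_rot: [0.99, 0.143, 0.0, -0.0]
ft_force: [-0.3, 0.4, 0.3]
grip_width: 0.0118
```

```bash
python3 st.py;python3 tab.py p8;python3 - <<'E'
from workcell import bot
import cv2
cv2.imwrite("pics/w8.png",bot.camera("wrist")["frame"])
E
```

```text
t 14.15 rackTCP mm [14.3 -0.2 36.3] toolx yaw 0.0001 tilt [0.0009 0.0002] F rack [-0.14  0.44  0.27] w 11.8
scene 48 tab med [ 4.9 56.9 63.6] [-6.  54.8 50.2] [16.9 62.9 78.7]
scene lid 27 ((0.0648733377456665, 0.03289027884602547), 0.035130180418491364) [0.0581 0.0142 0.0504]
```

View pics/w8.png

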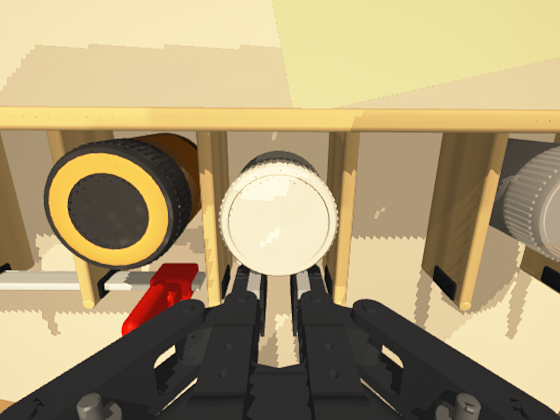

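The jar is centred in the third gap at (279,218), with about 10 mm left to the board.

play_rows --plan '[3,0,0,0,0,0,3,0,0,0,0,0,2,0,0,0,0,0,1,0,0,0,0,0]'

```text
clock: 14.8
eef_pos: [0.5523, -0.0405, 0.0363]
tool_rot: [0.99, 0.143, -0.0, 0.0]
ft_force: [-3.5, -0.7, 1.9]
grip_width: 0.0121
```

play_rows --plan '[1,0,0,0,0,0]'

```text
clock: 14.92
eef_pos: [0.5531, -0.0402, 0.0363]
tool_rot: [0.99, 0.143, -0.0, 0.0]
ft_force: [-2.5, -1.7, 2.8]
grip_width: 0.0121
```

play_rows --plan '[1,0,0,0,0,0]'

```text
clock: 15.05
eef_pos: [0.5542, -0.0399, 0.0363]
tool_rot: [0.99, 0.143, -0.0, -0.0]
ft_force: [-2.7, 0.2, 1.8]
grip_width: 0.0123
```

```bash
python3 st.py;python3 - <<'E'
from workcell import bot
from h import *
from st import rk
c=bot.camera("wrist");W=pts(c);cv2.imwrite("pics/w9.png",c["frame"])
m=(W[...,2]>.046)&(W[...,2]<.056);t=np.array([rk(w) for w in W[m]]);t=t[(abs(t[:,1])<.028)&(t[:,0]>.02)&(t[:,0]<.083)]
print(cv2.minEnclosingCircle(t[:,:2].astype(np.float32)),t.mean(0))
E
```

```text
t 15.05 rackTCP mm [24.6 -0.2 36.3] toolx yaw -0.0001 tilt [-0.0001 -0.    ] F rack [-2.49  0.97  1.84] w 12.3
((0.05147036910057068, -0.001186178531497717), 0.03210483118891716) [ 0.05893905 -0.00133154  0.05010595]
```

View pics/w9.png

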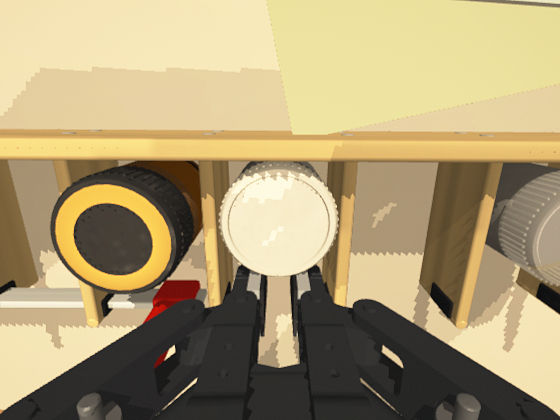

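play_rows --plan '[1,0,0,0,0,0,0,0,0,0,0,0]'

```text
clock: 15.35
eef_pos: [0.5554, -0.0396, 0.0363]
tool_rot: [0.99, 0.143, 0.0, -0.0]
ft_force: [-1.1, -0.7, 1.9]
grip_width: 0.0118
```

play_rows --plan '[1,0,0,0,0,0,0,0,0,0,0,0]'

```text
clock: 15.6
eef_pos: [0.5563, -0.0393, 0.0363]
tool_rot: [0.99, 0.143, 0.0, -0.0]
ft_force: [-1.6, -0.7, 1.9]
grip_width: 0.0121
```

play_rows --plan '[1,0,0,0,0,0,0,0,0,0,0,0]'

```text
clock: 15.85
eef_pos: [0.5566, -0.0392, 0.0362]
tool_rot: [0.99, 0.143, -0.001, 0.0]
ft_force: [-4.5, -1.4, 3.2]
grip_width: 0.0121
```

play_rows --plan '[1,0,0,0,0,0,0,0,0,0,0,0]'

```text
clock: 16.1
eef_pos: [0.5567, -0.0392, 0.0362]
tool_rot: [0.99, 0.143, -0.001, 0.0]
ft_force: [-6.6, -3.4, 5.3]
grip_width: 0.0121
```

```bash
python3 st.py;python3 - <<'E'
from workcell import bot
from h import *
from st import rk
c=bot.camera("wrist");W=pts(c);cv2.imwrite("pics/w10.png",c["frame"])
m=(W[...,2]>.047)&(W[...,2]<.056);t=np.array([rk(w) for w in W[m]]);t=t[(abs(t[:,1])<.026)&(t[:,0]>.02)&(t[:,0]<.09)]
print(t.mean(0),np.percentile(t,[1,99],axis=0))
E
```

```text
t 16.1 rackTCP mm [27.2 -0.2 36.2] toolx yaw -0.0005 tilt [-0.0027 -0.0008] F rack [-7.31 -1.4   5.34] w 12.1
[ 0.06178623 -0.0012588   0.05025109] [[ 0.03444015 -0.02359876  0.04789494]
 [ 0.08632052  0.02109217  0.05576633]]
```

View pics/w10.png

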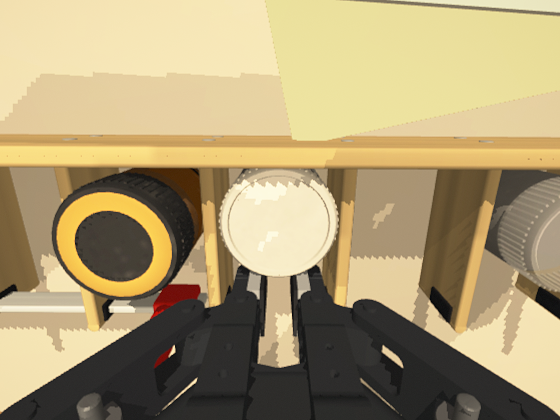

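The force rose while the motion stalled, so the jar is against the back board. Next I retract and go round to the tab's left side.

play_rows --plan '[-5,0,0,0,0,0,-12,0,0,0,0,0,-15,0,0,0,0,0,-18,0,0,0,0,0,-18,0,0,0,0,0,0,0,-28,0,0,0,0,0,-28,0,0,0,0,0,-28,0,0,0,0,0,0,0,0,0]'

```text
clock: 17.27
eef_pos: [0.4947, -0.0583, 0.1227]
tool_rot: [0.99, 0.143, 0.003, 0.001]
ft_force: [0.3, -0.5, 0.3]
grip_width: 0.0121
```

```bash
python3 st.py;python3 tab.py p11; python3 - <<'E'
from workcell import bot
import cv2
cv2.imwrite("pics/w11.png",bot.camera("wrist")["frame"])
E
```

```text
t 17.275 rackTCP mm [-37.6  -1.  122.7] toolx yaw -0.0002 tilt [ 0.0062 -0.0004] F rack [ 0.14 -0.56  0.26] w 12.1
top 25 tab med [ 5.4 53.7 76.7] [-4.6 49.8 52. ] [15.1 56.3 81.1]
top lid 79 ((0.0615621954202652, 0.008663509041070938), 0.019526561722159386) [0.0632 0.0125 0.0504]
scene 45 tab med [ 4.9 57.8 65.2] [-5.6 53.3 50.1] [16.1 60.7 79.2]
scene lid 95 ((0.06262639909982681, 0.0017856558552011847), 0.027171729132533073) [0.061  0.0003 0.0498]
```

View pics/w11.png

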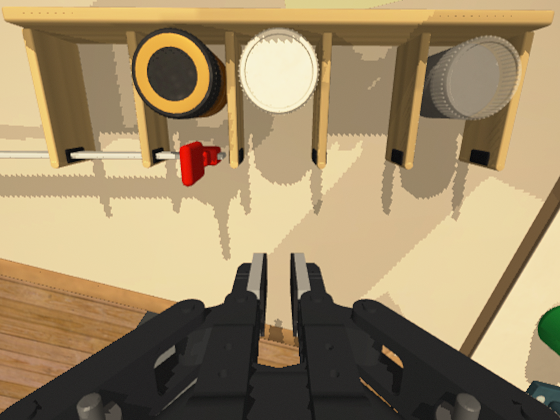

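The white jar is home in the third gap at (278,70), and the tab at (192,160) is to the left of it.

play_rows --plan '[0,-15,0,0,0,0,0,-25,0,0,0,0,0,-25,0,0,0,0,0,-24,0,0,0,0,20,0,0,0,0,0,20,0,0,0,0,0,0,0,20,0,0,0,0,0,20,0,0,0,0,0,19,0,0,0,0,0,0,0,0,0]' --hand 0

```text
clock: 18.68
eef_pos: [0.5034, 0.0393, 0.0591]
tool_rot: [0.99, 0.143, -0.003, -0.0]
ft_force: [-0.8, -0.2, 0.3]
grip_width: -0.0004
```

```bash
python3 st.py;python3 tab.py p12
```

```text
t 18.675 rackTCP mm [-1.6 90.1 59.1] toolx yaw 0.0007 tilt [-0.0058 -0.0001] F rack [-0.83  0.07  0.32] w -0.4
top lid 156 ((0.05778587609529495, -0.0018320386298000813), 0.02288462594151497) [ 0.0568 -0.0045  0.0502]
scene 22 tab med [ 0.2 56.8 64.3] [-4.1 53.2 50.3] [ 4.9 59.3 78.1]
scene lid 0 ((0.0, 0.0), 0.0) [nan nan nan]tab.py:16: RuntimeWarning: Mean of empty slice.
  t=t[(abs(t[:,1])<.06)]; print(cam,"lid",len(t),(cv2.minEnclosingCircle(t[:,:2].astype(np.float32))),t.mean(0).round(4))
  ret = um.true_divide(
```

View pics/p12_scene.png

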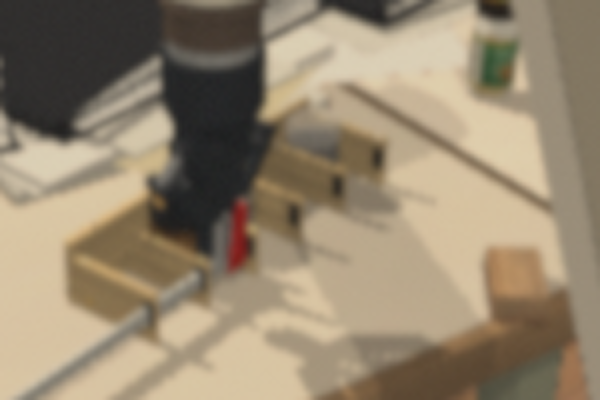

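play_rows --plan '[3,0,-4,0,0,0,0,8,0,0,0,0,0,10,0,0,0,0,0,10,0,0,0,0,0,10,0,0,0,0,0,10,0,0,0,0,0,10,0,0,0,0,0,10,0,0,0,0,0,10,0,0,0,0,0,10,0,0,0,0,0,10,0,0,0,0,0,10,0,0,0,0,0,10,0,0,0,0,0,10,0,0,0,0,0,10,0,0,0,0,0,10,0,0,0,0,0,10,0,0,0,0,0,10,0,0,0,0,0,10,0,0,0,0,0,0,0,0,0,0]'

```text
clock: 21.28
eef_pos: [0.5601, -0.1324, 0.0654]
tool_rot: [0.99, 0.142, 0.001, 0.001]
ft_force: [-0.3, 0.5, -0.7]
grip_width: 0.0001
```

```bash
python3 st.py;python3 tab.py p13
```

```text
t 21.275 rackTCP mm [  4.2 -90.5  65.4] toolx yaw -0.0012 tilt [ 0.0016 -0.0009] F rack [-0.13  0.54 -0.66] w 0.1
top lid 207 ((0.05985786020755768, -0.00029043745598755777), 0.023977428674697876) [0.0585 0.0001 0.0501]
scene lid 101 ((0.06286498159170151, -0.0003056135028600693), 0.02888508513569832) [0.0604 0.0005 0.0496]
```

View pics/p13_scene.png

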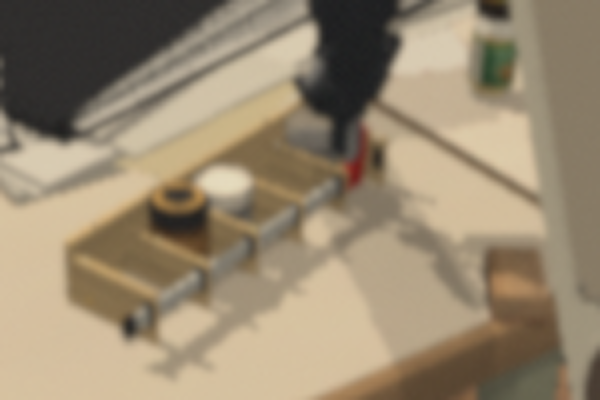

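The white jar is in the third gap at (225,185). The tab at (357,160) is moving right, with about 28 mm to go.

play_rows --plan '[0,8,0,0,0,0,0,8,0,0,0,0,0,6,0,0,0,0,0,3,0,0,0,0,0,0,0,0,0,0]'

```text
clock: 22.0
eef_pos: [0.5665, -0.1558, 0.0653]
tool_rot: [0.99, 0.143, 0.0, 0.0]
ft_force: [0.7, 0.6, 0.6]
grip_width: -0.0
```

play_rows --plan '[0,2,0,0,0,0,0,0,0,0,0,0]'

```text
clock: 22.25
eef_pos: [0.5667, -0.1572, 0.0652]
tool_rot: [0.99, 0.143, -0.0, 0.0]
ft_force: [-0.7, 0.8, -0.7]
grip_width: 0.0002
```

play_rows --plan '[0,2,0,0,0,0,0,0,0,0,0,0]'

```text
clock: 22.5
eef_pos: [0.5673, -0.1591, 0.0652]
tool_rot: [0.99, 0.143, -0.0, -0.0]
ft_force: [-0.8, 0.6, -0.2]
grip_width: 0.0002
```

```bash
python3 st.py;python3 tab.py p14
```

```text
t 22.5 rackTCP mm [   3.5 -118.2   65.2] toolx yaw -0.0002 tilt [-0.0004 -0.    ] F rack [-0.58  0.78 -0.16] w 0.2
top lid 212 ((0.059422533959150314, -0.0004596595244947821), 0.023955650627613068) [ 0.0586 -0.0001  0.0504]
scene lid 101 ((0.07218673825263977, 0.015717463567852974), 0.04253862053155899) [0.0603 0.0016 0.0499]
```

play_rows --plan '[0,1.5,0,0,0,0,0,0,0,0,0,0]'

```text
clock: 22.85
eef_pos: [0.5673, -0.1592, 0.0652]
tool_rot: [0.99, 0.143, -0.0, -0.001]
ft_force: [-2.0, 5.6, 2.0]
grip_width: 0.0004
```

play_rows --plan '[0,1.5,0,0,0,0,0,0,0,0,0,0]'

```text
clock: 23.1
eef_pos: [0.5673, -0.1593, 0.0652]
tool_rot: [0.99, 0.144, -0.001, -0.003]
ft_force: [-3.6, 9.3, 3.8]
grip_width: 0.0002
```

play_rows --plan '[0,1.5,0,0,0,0,0,0,0,0,0,0]'

```text
clock: 23.35
eef_pos: [0.5673, -0.1594, 0.0652]
tool_rot: [0.99, 0.144, -0.001, -0.004]
ft_force: [-4.1, 11.4, 4.9]
grip_width: 0.0001
```

The force rises to about 12 N while the motion stalls, so the bar is against its shut stop. I back off, lift, pull away from the view and check.

play_rows --plan '[0,-8,0,0,0,0,0,-8,0,0,0,0,0,0,-20,0,0,0,0,0,-25,0,0,0,0,0,-25,0,0,0,-30,0,-20,0,0,0,-40,10,0,0,0,0,-40,15,0,0,0,0,-40,20,0,0,0,0,-40,30,0,0,0,0,0,30,0,0,0,0,0,30,0,0,0,0,0,0,0,0,0,0]'

```text
clock: 24.98
eef_pos: [0.4205, -0.3335, 0.1553]
tool_rot: [0.99, 0.142, 0.0, 0.001]
ft_force: [0.2, 0.1, -0.3]
grip_width: -0.0001
```

```bash
python3 st.py;python3 tab.py p15; python3 - <<'E'
from workcell import bot
from h import *
from st import rk
for cam,q in(("top","bronze_jar"),("top","grey_jar"),("scene","sanding_block"),("top","paint_tube")):
    W=pts(bot.camera(cam))
    for d in bot.outline_of(q,cam)[:1]:
        print(q,d["p"],np.nanmedian(W[d["mask"]],0).round(3))
E
```

```text
t 24.975 rackTCP mm [-186.6 -243.9  155.3] toolx yaw -0.0028 tilt [ 0.0011 -0.0018] F rack [ 0.18  0.01 -0.27] w -0.1
top 31 tab med [   4.4 -133.    73.3] [  -5.7 -137.6   52.2] [  15.9 -131.9   78.7]
top lid 228 ((0.05933870002627373, -0.0004362224426586181), 0.024387037381529808) [ 0.0585 -0.0002  0.0503]
scene 33 tab med [   5.6 -131.9   65.8] [  -5.9 -137.4   51.9] [  16.1 -127.8   77.3]
scene lid 101 ((0.06422170251607895, 0.0031888457015156746), 0.030216913670301437) [0.0605 0.0006 0.0496]
bronze_jar 0.74 [0.526 0.008 0.033]
grey_jar 0.78 [ 0.612 -0.144  0.058]
sanding_block 0.61 [ 0.373 -0.153  0.022]
paint_tube 0.58 [0.498 0.473 0.011]
```

View pics/p15_top.png

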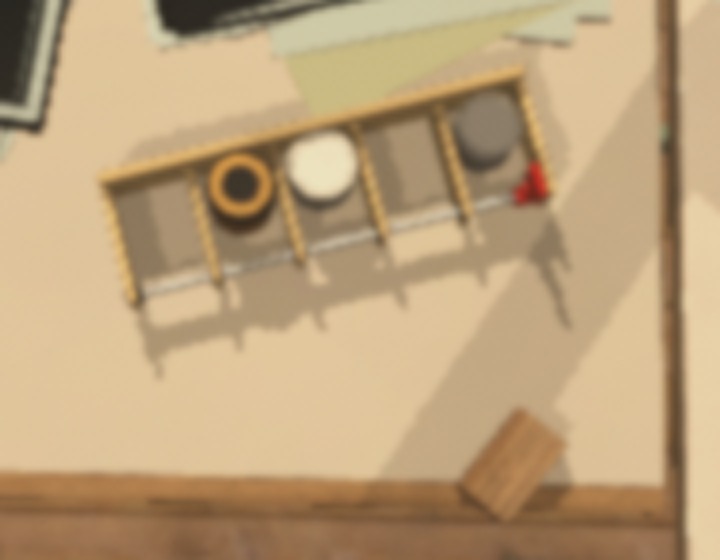

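View pics/p15_scene.png

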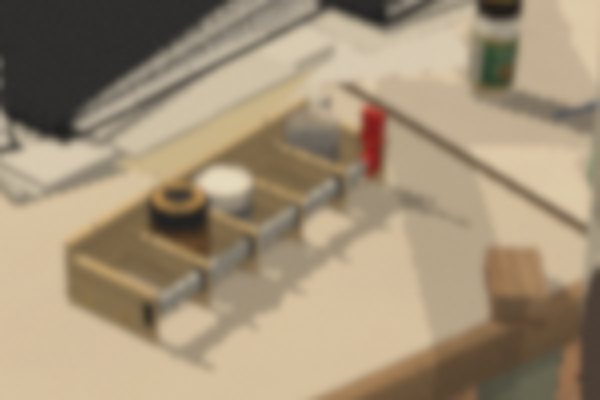

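The top crop shows the white jar home in the third gap at (322,165) and the tab at the shut end at (535,185). The bronze jar (240,185), grey jar (487,128) and sanding block (513,462) are where they were at the start.

```bash
python3 -c "
from workcell import bot
print(bot.job_done())"
```

```text
the job is handed in; nothing more can be done
None
```

The job is handed in. The white-lidded jar stands in the third gap against the back board and the keeper bar is shut again. `bot.job_done()` gave no verdict, and the run took about 25 s of the 72 s.

**What I did:**
- Pushed the tab left to about 0.19 m.
- Slid the jar into the third gap with slightly opened fingertips, until the force rose to about 7 N with the motion stalled.
- Pushed the tab right until it stalled at about 12 N on its stop.

**Last checks:**

| Check | Result |
|---|---|
| Jar axis in the rack's frame | x ≈ 59–60 mm, y ≈ 0 mm; lid top level at 50 mm, so upright |
| Tab position | y ≈ −133 mm by camera (−136 mm is fully shut). It reads much as it did at the start, and the fingertip position puts the bar at 0–2 mm. |
| Grey jar, sanding block, paint tube | unmoved, within about 1 mm |
| Bronze jar | in the same place in the top picture |

**Disagreements:** the network's last outline of the bronze jar gave a point about 40 mm off and too low. It probably took in other parts, because the jar sits at the same pixels as before, so I went by the picture. One move call was refused earlier because of a miscounted list, and nothing moved.

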